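# Pull the blue notepad out from under its stack

### The arm

A 6-joint arm with a two-finger parallel gripper is mounted at the origin on a cart in front of the work surface, level with it; the furniture and walls round the work are solid. World frame = base frame: x ahead of the robot, y to its left, z up, the work surface at z = 0. Lengths are in mm, angles in degrees, forces in N, time in s.
With the tool pointing down it reaches from about 300 to 850 mm from the base axis. Payload 4.2 kg.
Tool frame: the origin (TCP) lies between the finger pads; the fingertips stand 14 mm ahead of it and the grasp point (between the pads) lies 5 mm behind it (env.finger_overhang is the distance from the TCP to the fingertips, in mm); z points along the fingers, y is the line along which they close (so a half turn about z gives the same grasp; the last joint's range is limited). The gripper opens to 91 mm and grips with 3 to 60 N. Pads are 32 mm wide; open, the fingers measure 118 mm over their backs; the gripper's body (76 mm by 178 mm) begins 60 mm behind the grasp point.
Start: joints at [-67.953, 18.312, 89.639, -0, 72.044, -1.146], TCP at [226.459, -528.543, 227.976] pointing down, gripper open.
Joint ranges: [-177.97, 177.97], [-48.28, 115.42], [12.27, 149.76], [-77.06, 257.06], [2.81, 150.46], [-146.56, 146.56]. Speed limits (degrees/s): [147.25, 147.25, 180, 180, 180, 180].

### API

Orientations are given as [roll, pitch, yaw] about the fixed x, y, z axes, in that order (R = Rz(yaw) Ry(pitch) Rx(roll)).
In Python, from workcell import status, cams, env, finder gives the robot as it stands.
- The arm moves only by the tool apply_moves, never from a script. Its argument "increments" is a list of rows, each a list of 7 numbers: the opening, from -1 (shut) to 1 (fully open), then the shift along the world's x, y, z in m, then the turn, a rotation vector about the world's x, y, z in degrees. In form: [[gripper, x, y, z, ax, ay, az], ...]. A call has 1 to 5 rows; each row shifts and turns the commanded pose from where the row before left it; what a row does not reach is not made up. A row lasts 1/12 s, in which the tool goes at most 41.7 mm and 7.16 degrees, less where a joint would pass 70% of its speed; a pose out of reach is approached as far as the arm can. A call with a gripper value outside its range is refused whole. The fingers move at their own pace and stop on an object; "newtons" is the grip in N (left out, the last holds). Time passes only in rows, so rows that do not move let the fingers close. It gives the time, the measured TCP pose, the force, the opening and the grip force at its end, in the units of the state.
- status.state(): the state, without advancing time (a new reading comes with each control period).
- cams.grab_frame(name): name is "scene" or "top" or "wrist"; returns a dict with "color" (384x512x3 uint8, red, green, blue), "intrinsics" (3x3 intrinsics, pixels), "R" (3x3) and "t" (3): a world point X has camera coordinates R X + t. Camera axes: x right, y down, z forward; pixel columns grow to the right and rows downward; lengths in mm; the calibration is good to about 2 mm. A picture is of the moment at which its call begins. There is no depth.
- env.job_done(): hands the job in; it is judged then, once.
Trained networks look in the newest picture that a camera, given by its name, has taken for a name from the list of things; names that differ only in an ending like _2 or _b are one class to them, and where a whole thing is asked for, a point or a joint stands for the part that bears it (a point fixed in the world has none). Each returns a list of dicts, best first, with "score" (0 to 1); they miss things now and then, are a little off and sometimes report something else, mostly with a low value. They report only what shows in the picture. A call takes as long as a camera call. They do not tell look-alikes from the thing itself.
- finder.boxes_of(query, camera): "rect" ([left, top, width, height] in pixels, round what is visible of it).
- finder.trace(query, camera): "pixels" (384x512 bool, what is visible of it) and "rect" ([left, top, width, height] in pixels, round what is visible of it).
The state is a dict: "time_s": time; "qpos": joint angles; "qvel": joint speeds; "effort": joint torques, N m; "ee_pos": TCP position; "ee_rot": TCP orientation; "force": force on the tool from outside, world axes, zero at the start; "torque": the same for the moment, N m; "gripper_width": finger opening in mm; "gripper_force": force on a finger pad.
Only numpy, scipy, OpenCV 4.12 (cv2) and the standard library are available. Lean on these libraries where they do the work, as an engineer would, in place of code of your own. Each camera call takes 0.05 s, during which the arm holds its last target. There are 200 camera calls.

### The job

The long blue notepad is at the bottom of a small stack in a white desk holder, under a green notebook with a black-lidded pot standing on it. Take the end that sticks out and slide the notepad straight out through the gap in the front of the holder until it is completely clear, and leave it lying flat on the desk in front of the holder. Do not lift or topple the things above it: the notebook must settle flat in the holder with the pot still standing on it.

Things in the scene. Friction and masses are not known exactly. Their poses are not given: they have to be found in the camera images.
- pad: Blue-covered notepad, rigid, 160 (x) x 60 (y) x 14 (z) mm, about 100 g, bottom of the stack. Origin: centre of its underside. Its own x axis runs along its length, +x into the holder; its -x end sticks out about 65 mm in front of the holder, lying 3 mm above the desk with nothing close on either side, to be pinched across its 60 mm width from above. It lies loose and slides out toward its -x. A similar stack in a second holder has a red notepad: not the one wanted.
- book: Closed green notebook, rigid, 90 (x) x 120 (y) x 22 (z) mm, about 140 g, lying on the blue notepad inside the holder. Origin: centre of its underside, z up. It is wider than the holder's front gap, so the holder keeps it back when the notepad is pulled; it then drops 14 mm onto the holder's floor.
- pot: Small round white pot with a black lid, 44 mm diameter, 35 mm high, about 50 g, standing loose on the green notebook, its top 74 mm above the desk. Origin: centre of its underside, z up.
- holder: White holder fixed to the desk, 106 (x) x 134 (y) mm, with a 3 mm floor and 30 mm high side and back walls. Its front faces its own -x and has two 40 mm high lips (4 mm thick, outer face 53 mm in front of the origin) with a full-height gap 80 mm wide between them, centred on y = 0, through which the notepad passes. Origin: centre of its underside, on the desk.
There are look-alikes about, which are no part of the job. What is shaped like the holder but yellow is not meant.

How it is judged (in metres and radians):
At the end, for the whole second after the job is handed in: Blue notepad flat (6 degrees) and still on the desk, its centre 128 to 400 mm in front of the holder's centre; notebook flat on the holder's floor (underside below 10 mm), within 15 mm of its middle each way; pot upright (10 degrees) and at rest on the notebook (x of pad in the frame of holder between -0.4 and -0.128 m and height (world z) of pad below 0.006 m and angle between each of pad, book's own z axis and vertical below 0.1 rad and linear speed of each of pad, pot below 0.02 m/s and x of book in the frame of holder between -0.015 and 0.015 m and y of book in the frame of holder between -0.015 and 0.015 m and height (world z) of book below 0.01 m and angle between pot's own z axis and vertical below 0.17 rad and z of pot in the frame of book above 0.015 m); the robot touches nothing.
It fails at once if the green notebook is lifted (its underside more than 35 mm above the desk) (height (world z) of book above 0.035 m).
It fails at once if the pot is lifted (its underside more than 65 mm above the desk) (height (world z) of pot above 0.065 m).
It fails at once if the pot topples (tilts more than 35 degrees) (angle between pot's own z axis and vertical above 0.61 rad).
It also fails if it takes over 30 s, if anything falls off the work surface, if the arm or the gripper's body presses on something with over 40 N, if the wrist force passes 120 N, or if a joint passes its speed limit or range.

## Working session

There is one attempt and no reset: what is moved stays moved. The work goes in short steps, Python scripts to look and compute and a tool call to move; the robot and the scene stay as the last step left them, time stands still between calls to the robot, and variables do not carry over. Pictures are saved under pics/ and viewed, at most 10 in all, crops included, and the job is handed in when it is done.

Besides the shell and the picture viewer there is one more tool, called after "Request:" in YAML: its name, and indented under it one key for each argument. apply_moves: Moves the arm, as the interface text tells. Its arguments: {"type":"object","properties":{"increments":{"type":"array","items":{"type":"array","items":{"type":"number"}}},"newtons":{"type":"number"}},"required":["increments"]}

```bash
mkdir -p pics
python3 - <<'E'
from workcell import status,cams,env,finder
import cv2,numpy as np
fs=[cams.grab_frame(n) for n in("top","scene")]
cv2.imwrite("pics/a.png",cv2.resize(fs[0]["color"][:,:,::-1],(800,600),interpolation=cv2.INTER_CUBIC))
cv2.imwrite("pics/b.png",fs[1]["color"][:,:,::-1])
for c in("top","scene"):
  for q in("pad","holder","book"):print(c,q,[(d["rect"],round(d["score"],2)) for d in finder.boxes_of(q,c)])
f=fs[0];print(f["intrinsics"],f["R"],f["t"]);print(status.state())
E
```

```text
top pad [([150.7, 164.4, 33.3, 37.9], 0.72)]
top holder [([131.4, 115.6, 72.5, 57.7], 0.77), ([215.4, 200.8, 83.8, 71.2], 0.74)]
top book [([133.8, 119.1, 66.2, 47.6], 0.75)]
scene pad [([159.9, 234.5, 54.6, 44.9], 0.62)]
scene holder [([117.1, 219.0, 91.8, 51.2], 0.87), ([256.7, 195.2, 80.1, 80.1], 0.58), ([143.3, 201.1, 28.7, 26.2], 0.42)]
scene book [([119.0, 194.5, 82.0, 61.0], 0.63)]
[[477.10229896   0.         251.1352177 ]
 [  0.         477.10229896 188.76580109]
 [  0.           0.           1.        ]] [[ 0.01867457 -0.99949623 -0.02566204]
 [-0.99821449 -0.01718184 -0.05720685]
 [ 0.05673711  0.02668454 -0.99803248]] [-139.13641713  574.18526374  910.42467626]
{'time_s': 0.4, 'qpos': array([-6.79532027e+01,  1.83185324e+01,  8.96494086e+01,  1.58893066e-03,
        7.20442099e+01, -1.14510541e+00]), 'qvel': array([ 0.0802029 , -0.13894106, -0.11673677, -0.05559847,  0.03950684,
       -0.00710533]), 'effort': array([ 1.03760114e-03, -4.11890888e+01, -2.31914842e+01,  7.28008035e-02,
        3.97671154e-02, -4.65651283e-05]), 'ee_pos': array([ 226.43469465, -528.47071695,  227.8387333 ]), 'ee_rot': array([-1.79987882e+02, -1.75396671e-03,  2.31914125e+01]), 'force': array([ 0.06186435, -0.30675665,  0.69301634]), 'torque': array([ 0.003081  , -0.00691191, -0.0238106 ]), 'gripper_force': 0.0, 'gripper_width': 90.87268147617253}
```

View pics/a.png

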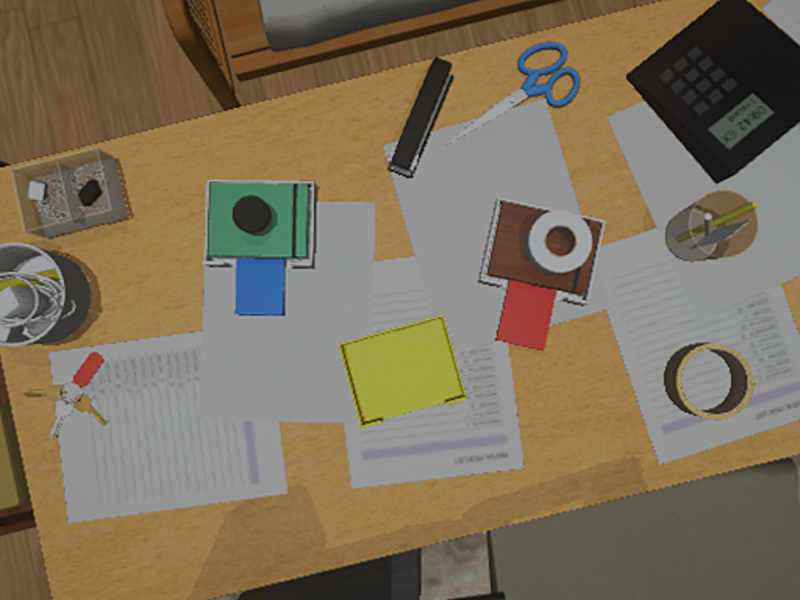

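View pics/b.png

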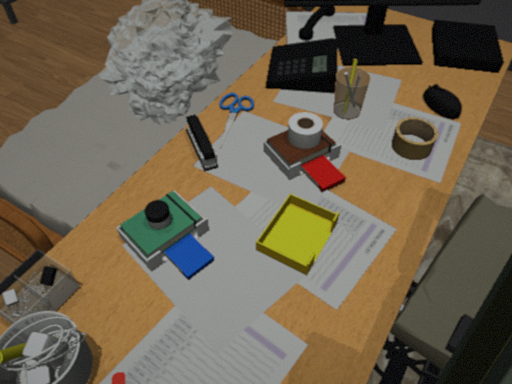

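The top view shows the blue pad end at about (260,287) of the 800-px picture, projecting below the green book's holder (205–315, 180–267). A yellow tray sits in front and to the right of it. I'll measure the pad by colour.

```bash
cat > h.py <<'E'
import numpy as np,cv2
def world(f,px,z):
  K,R,t=f["intrinsics"],f["R"],f["t"]; c=-R.T@t
  d=(R.T@np.linalg.inv(K)@np.c_[np.asarray(px,float).reshape(-1,2),np.ones(len(px))].T).T
  return c+d*((z-c[2])/d[:,2])[:,None]
def blob(f,lo,hi,box=None):
  h=cv2.cvtColor(f["color"],cv2.COLOR_RGB2HSV); m=cv2.inRange(h,lo,hi)
  if box is not None: k=np.zeros_like(m);k[box[1]:box[3],box[0]:box[2]]=255;m&=k
  n,l,s,_=cv2.connectedComponentsWithStats(m); i=1+s[1:,4].argmax()
  return max(cv2.findContours((l==i).astype(np.uint8),0,2)[0],key=cv2.contourArea).reshape(-1,2)
def rect(p): return cv2.minAreaRect(p[:,:2].astype(np.float32))
E
python3 - <<'E'
from workcell import cams
from h import *
f=cams.grab_frame("top")
c=blob(f,(105,120,60),(125,255,255),(130,150,210,215)); w=world(f,c,17); r=rect(w)
print("pad",r,cv2.boxPoints(r).round(1).tolist())
c=blob(f,(65,80,40),(88,255,255),(120,105,215,180)); w=world(f,c,39); r=rect(w);print("book",r,cv2.boxPoints(r).round(1).tolist())
c=blob(f,(0,0,0),(179,255,50),(130,110,190,160));w=world(f,c,74);print("pot",rect(w))
c=blob(f,(22,150,80),(35,255,255));print("yel",cv2.boxPoints(rect(world(f,c,15))).round(0).tolist())
E
```

```text
pad ((584.9354858398438, 36.9533576965332), (70.72294616699219, 58.67789840698242), 1.5543502569198608) [[548.7999877929688, 65.30000305175781], [550.4000244140625, 6.699999809265137], [621.0999755859375, 8.600000381469727], [619.5, 67.19999694824219]]
book ((664.5204467773438, 46.37205505371094), (90.47042083740234, 103.2966079711914), 0.7622079253196716) [[618.5999755859375, 97.4000015258789], [620.0, -5.900000095367432], [710.4000244140625, -4.699999809265137], [709.0999755859375, 98.5999984741211]]
pot ((665.0501098632812, 37.236446380615234), (44.7459602355957, 40.19117736816406), 46.260982513427734)
yel [[413.0, -93.0], [451.0, -222.0], [553.0, -191.0], [515.0, -62.0]]
```

Request:
apply_moves:
  increments:
    - [1, 0.017, 0.028, 0, 0, 0, -2]
    - [1, 0.017, 0.028, 0, 0, 0, -2]
    - [1, 0.017, 0.028, 0, 0, 0, -2]
    - [1, 0.017, 0.028, 0, 0, 0, -2]
    - [1, 0.017, 0.028, 0, 0, 0, -2]
  newtons: 20

```text
time_s: 0.87
ee_pos: [311.9, -387.2, 228.0]
ee_rot: [180.0, -0.0, 13.1]
force: [0.0, -0.4, 0.8]
gripper_width: 91.0
gripper_force: 0.0
```

Request:
apply_moves:
  increments:
    - [1, 0.017, 0.028, 0, 0, 0, -2]
    - [1, 0.017, 0.028, 0, 0, 0, -2]
    - [1, 0.017, 0.028, 0, 0, 0, -2]
    - [1, 0.017, 0.028, 0, 0, 0, -2]
    - [1, 0.017, 0.028, 0, 0, 0, -2]

```text
time_s: 1.28
ee_pos: [397.0, -247.1, 228.2]
ee_rot: [180.0, -0.0, 3.1]
force: [0.0, -0.6, 0.3]
gripper_width: 91.1
gripper_force: 0.0
```

Request:
apply_moves:
  increments:
    - [1, 0.015, 0.028, 0, 0, 0, -2]
    - [1, 0.015, 0.028, 0, 0, 0, 0]
    - [1, 0.015, 0.028, 0, 0, 0, 0]
    - [1, 0.015, 0.028, 0, 0, 0, 0]
    - [1, 0.015, 0.028, 0, 0, 0, 0]

```text
time_s: 1.7
ee_pos: [472.0, -107.0, 228.2]
ee_rot: [180.0, -0.0, 1.2]
force: [-0.3, -0.5, -0.1]
gripper_width: 91.1
gripper_force: 0.0
```

Request:
apply_moves:
  increments:
    - [1, 0.013, 0.028, 0, 0, 0, 0]
    - [1, 0.013, 0.028, 0, 0, 0, 0]
    - [1, 0.013, 0.028, 0, 0, 0, 0]
    - [1, 0.013, 0.028, 0, 0, 0, 0]
    - [1, 0, 0, 0, 0, 0, 0]

```text
time_s: 2.12
ee_pos: [525.5, 7.7, 227.9]
ee_rot: [-179.9, -0.1, 1.4]
force: [0.1, 0.3, -0.1]
gripper_width: 91.3
gripper_force: 0.0
```

Request:
apply_moves:
  increments:
    - [1, 0.012, 0.014, -0.03, 0, 0, 0]
    - [1, 0.012, 0.015, -0.03, 0, 0, 0]
    - [1, 0, 0, -0.03, 0, 0, 0]
    - [1, 0, 0, -0.03, 0, 0, 0]
    - [1, 0, 0, 0, 0, 0, 0]

```text
time_s: 2.53
ee_pos: [543.2, 32.2, 102.6]
ee_rot: [180.0, 0.7, 1.2]
force: [-1.4, 0.0, 0.1]
gripper_width: 91.3
gripper_force: 0.0
```

Run:
```python
from workcell import cams,status
from h import *
f=cams.grab_frame("wrist"); cv2.imwrite("pics/c.png",f["color"][:,:,::-1])
c=blob(f,(105,120,60),(125,255,255)); r=rect(world(f,c,17)); print(r,cv2.boxPoints(r).round(1).tolist(),cv2.boxPoints(rect(c)).tolist())
print(status.state()["ee_pos"],status.state()["ee_rot"])
```

```text
((587.5940551757812, 36.16246032714844), (70.98834991455078, 59.553531646728516), 0.05638166517019272) [[552.0999755859375, 65.9000015258789], [552.0999755859375, 6.400000095367432], [623.0999755859375, 6.400000095367432], [623.0999755859375, 66.0]] [[197.15699768066406, 194.52145385742188], [199.0113067626953, 94.38909912109375], [286.07403564453125, 96.00137329101562], [284.2197265625, 196.13372802734375]]
[545.10968172  32.09117258 105.51472446] [179.980041     0.41702432   1.19358391]
```

View pics/c.png

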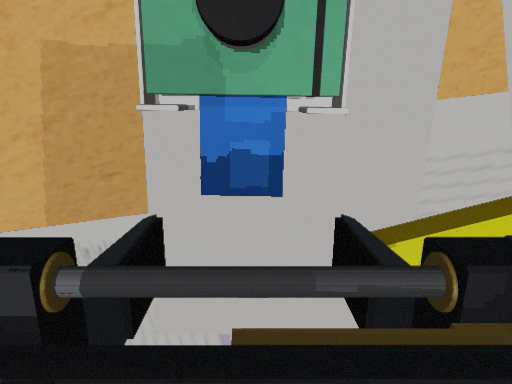

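The wrist view shows the pad end at (200–285, 95–195), clear of both fingers. Its tip is at x≈551, y≈36, consistent with the top camera.

Request:
apply_moves:
  increments:
    - [1, 0.012, 0.002, -0.01, 0, 0, -0.5]
    - [1, 0.012, 0.001, -0.01, 0, 0, 0]
    - [1, 0, 0, -0.01, 0, 0, 0]
    - [1, 0, 0, 0, 0, 0, 0]
    - [1, 0, 0, 0, 0, 0, 0]

```text
time_s: 3.0
ee_pos: [571.0, 35.1, 78.7]
ee_rot: [180.0, 0.0, 0.7]
force: [-0.2, 0.5, 0.6]
gripper_width: 91.3
gripper_force: 0.0
```

Descend to TCP z ≈ 19 (tips at 5).

Request:
apply_moves:
  increments:
    - [1, 0, 0.001, -0.02, 0, 0, 0]
    - [1, 0, 0, -0.02, 0, 0, 0]
    - [1, 0, 0, -0.01, 0, 0, 0]
    - [1, 0, 0, -0.005, 0, 0, 0]
    - [1, 0, 0, 0, 0, 0, 0]

```text
time_s: 3.42
ee_pos: [570.9, 36.3, 22.7]
ee_rot: [180.0, 0.1, 0.7]
force: [0.0, 0.6, 0.7]
gripper_width: 91.3
gripper_force: 0.0
```

Request:
apply_moves:
  increments:
    - [1, 0, 0, 0, 0, 0, 0]
    - [1, 0, 0, 0, 0, 0, 0]

```text
time_s: 3.58
ee_pos: [572.2, 36.5, 24.1]
ee_rot: [180.0, -0.1, 0.7]
force: [0.0, 0.3, 0.6]
gripper_width: 91.2
gripper_force: 0.0
```

Request:
apply_moves:
  increments:
    - [1, 0, 0, -0.005, 0, 0, 0]
    - [0.3, 0, 0, 0, 0, 0, 0]
    - [0, 0, 0, 0, 0, 0, 0]
    - [-0.2, 0, 0, 0, 0, 0, 0]
    - [-0.2, 0, 0, 0, 0, 0, 0]
  newtons: 20

```text
time_s: 4.0
ee_pos: [571.5, 36.5, 18.1]
ee_rot: [180.0, -0.0, 0.7]
force: [-0.4, 0.5, -0.2]
gripper_width: 67.7
gripper_force: 0.0
```

Request:
apply_moves:
  increments:
    - [-0.2, 0, 0, 0, 0, 0, 0]
    - [-0.2, 0, 0, 0, 0, 0, 0]

```text
time_s: 4.17
ee_pos: [571.5, 36.5, 18.1]
ee_rot: [180.0, -0.0, 0.7]
force: [-0.7, 0.6, 0.2]
gripper_width: 60.1
gripper_force: 20.0
```

Request:
apply_moves:
  increments:
    - [-0.2, -0.002, 0, 0, 0, 0, 0]
    - [-0.2, -0.003, 0, 0, 0, 0, 0]
    - [-0.2, -0.004, 0, 0, 0, 0, 0]
    - [-0.2, -0.006, 0, 0, 0, 0, 0]
    - [-0.2, -0.008, 0, 0, 0, 0, 0]

```text
time_s: 4.58
ee_pos: [548.5, 36.4, 18.0]
ee_rot: [180.0, -0.1, 0.7]
force: [2.2, 0.1, -0.3]
gripper_width: 59.7
gripper_force: 20.0
```

Request:
apply_moves:
  increments:
    - [-0.2, -0.012, 0, 0, 0, 0, 0]
    - [-0.2, -0.015, 0, 0, 0, 0, 0]
    - [-0.2, -0.015, 0, 0, 0, 0, 0]
    - [-0.2, -0.015, 0, 0, 0, 0, 0]
    - [-0.2, -0.015, 0, 0, 0, 0, 0]

```text
time_s: 5.0
ee_pos: [474.6, 36.4, 18.0]
ee_rot: [180.0, 0.1, 0.7]
force: [0.6, -0.7, -0.0]
gripper_width: 60.0
gripper_force: 20.0
```

Request:
apply_moves:
  increments:
    - [-0.2, -0.015, 0, 0, 0, 0, 0]
    - [-0.2, -0.01, 0, 0, 0, 0, 0]
    - [-0.2, -0.005, 0, 0, 0, 0, 0]
    - [-0.2, 0, 0, 0, 0, 0, 0]
    - [-0.2, 0, 0, 0, 0, 0, 0]

```text
time_s: 5.42
ee_pos: [446.8, 36.5, 18.1]
ee_rot: [180.0, -0.1, 0.7]
force: [-0.6, 0.2, -0.3]
gripper_width: 59.6
gripper_force: 20.0
```

Run:
```python
from workcell import cams
import cv2,numpy as np
a=cams.grab_frame("scene")["color"][150:330,90:330,::-1];b=cams.grab_frame("wrist")["color"][:,:,::-1]
cv2.imwrite("pics/d.png",np.hstack([cv2.resize(a,(400,300)),cv2.resize(b,(400,300))]))
```

```text
(no output)
```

View pics/d.png

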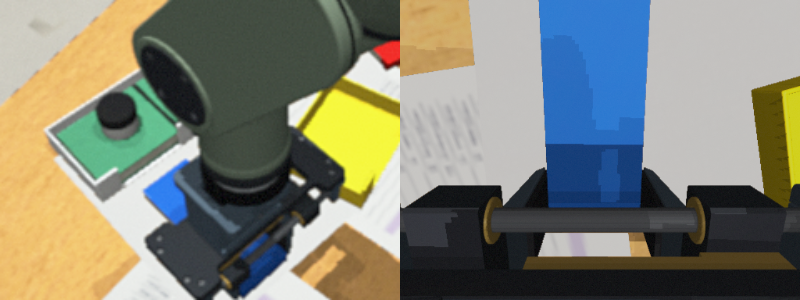

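The left half shows the book dropped into the holder with the pot upright at (117,112). The pad is clear of the holder. I'll lower slightly, release and rise.

Request:
apply_moves:
  increments:
    - [-0.2, 0, 0, -0.002, 0, 0, 0]
    - [-0.2, 0, 0, 0, 0, 0, 0]
    - [0.6, 0, 0, 0, 0, 0, 0]
    - [0.9, 0, 0, 0, 0, 0, 0]
    - [0.9, 0, 0, 0, 0, 0, 0]

```text
time_s: 5.93
ee_pos: [446.7, 36.5, 16.0]
ee_rot: [180.0, -0.0, 0.7]
force: [0.4, 0.2, -1.0]
gripper_width: 77.3
gripper_force: 0.0
```

Request:
apply_moves:
  increments:
    - [0.9, 0, 0, 0, 0, 0, 0]
    - [0.9, 0, 0, 0, 0, 0, 0]
    - [0.9, 0, 0, 0, 0, 0, 0]

```text
time_s: 6.18
ee_pos: [446.5, 36.4, 16.0]
ee_rot: [180.0, -0.0, 0.7]
force: [-0.2, -0.1, 0.6]
gripper_width: 86.8
gripper_force: 0.0
```

Now up and aside (toward −y) for a clear view.

Request:
apply_moves:
  increments:
    - [0.9, 0, 0, 0.015, 0, 0, 0]
    - [0.9, 0, 0, 0.03, 0, 0, 0]
    - [0.9, 0, 0, 0.035, 0, 0, 0]
    - [0.9, 0, 0, 0.035, 0, 0, 0]
    - [0.9, 0, 0, 0.035, 0, 0, 0]

```text
time_s: 6.6
ee_pos: [445.9, 36.4, 167.6]
ee_rot: [180.0, 0.0, 0.7]
force: [0.3, -0.1, 0.3]
gripper_width: 86.5
gripper_force: 0.0
```

Request:
apply_moves:
  increments:
    - [0.9, 0, -0.03, 0.035, 0, 0, 0]
    - [0.9, 0, -0.035, 0.02, 0, 0, 0]
    - [0.9, 0, -0.035, 0, 0, 0, 0]
    - [0.9, 0, -0.035, 0, 0, 0, 0]
    - [0.9, 0, -0.035, 0, 0, 0, 0]

```text
time_s: 7.02
ee_pos: [446.2, -132.1, 218.3]
ee_rot: [180.0, -0.1, 0.7]
force: [0.8, 0.1, -0.6]
gripper_width: 86.4
gripper_force: 0.0
```

Request:
apply_moves:
  increments:
    - [0.9, 0, -0.035, 0, 0, 0, 0]
    - [0.9, 0, -0.035, 0, 0, 0, 0]
    - [0.9, 0, -0.035, 0, 0, 0, 0]
    - [0.9, 0, 0, 0, 0, 0, 0]
    - [0.9, 0, 0, 0, 0, 0, 0]

```text
time_s: 7.43
ee_pos: [446.1, -236.9, 217.2]
ee_rot: [-180.0, 0.0, 0.5]
force: [-0.1, 1.1, 0.4]
gripper_width: 86.9
gripper_force: 0.0
```

Run:
```python
from workcell import cams
from h import *
f=cams.grab_frame("top");s=cams.grab_frame("scene")["color"]
r=rect(world(f,blob(f,(105,120,60),(125,255,255),(100,150,230,300)),14));print("pad",r)
r=rect(world(f,blob(f,(65,80,40),(88,255,255),(120,105,215,180)),25));print("book",r,cv2.boxPoints(r).round(1).tolist())
a=cv2.resize(f["color"][100:260,90:290],(400,320));b=cv2.resize(s[160:320,80:280],(400,320))
cv2.imwrite("pics/e.png",np.hstack([a,b])[:,:,::-1])
```

```text
pad ((504.6195068359375, 36.41762161254883), (157.25244140625, 59.505645751953125), 0.6555891036987305)
book ((657.4766235351562, 45.561729431152344), (103.03231811523438, 89.52326965332031), 89.96202087402344) [[612.7000122070312, -5.900000095367432], [702.2000122070312, -6.0], [702.2999877929688, 97.0], [612.7000122070312, 97.0999984741211]]
```

View pics/e.png

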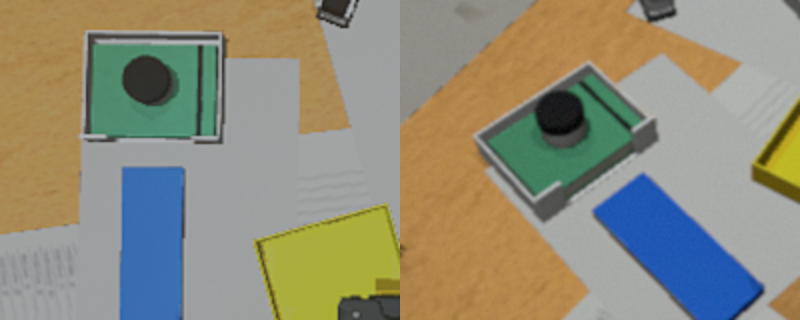

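The pad lies flat, about 157 mm in front of the holder's centre. The book is down on the floor against the lips and the pot is upright on it.

```bash
python3 -c "
from workcell import env
print(env.job_done())"
```

```text
the job is handed in; nothing more can be done
None
```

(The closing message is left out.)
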